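# Fish the dryer collar out of the gap at the styling station

## Task

The hair dryer's black plastic collar has dropped into the narrow gap between the red basket and the white drawer unit. Take the standing hook (the one whose rod is bent down at its end) by its wooden grip and use it to drag the collar completely out of the gap onto the open counter, lying flat, without the gripper or arm touching the collar. Then stand the hook on its foot on the open counter again, out of the gap and well clear of the collar, and let go.

Things in the scene. Friction and masses are not known exactly. Their poses are not given: they have to be found in the camera images.
- hook: Hook on a flat 80 x 46 x 6 mm steel foot. Wooden grip block on it 60 long (x), 24 wide (y), 6 to 56 mm high: pinch its width. A 7 mm rod runs from it along +x, 45 mm up, and at x = 135 bends straight down. 300 g, balance point 16 mm ahead of origin. Origin: centre of foot's underside; x to the bend, z up. A like tool with a straight rod is no use.
- hook_tip (a point): Lower end of the hook's bent-down leg (7 mm thick), 135 mm ahead of the hook's origin and 4 mm above its underside. Axes as the hook's.
- collar: Loose black plastic ring lying flat in the gap: outer diameter 46 mm, hole 36 mm right through (the hook's leg can be lowered into it, or behind the ring), 18 mm high, about 40 g. Origin: centre of its underside; z is the ring's axis. A larger flat ring and a solid cap elsewhere on the counter are not it.
- gap_mouth (a point): Middle of the gap's mouth, at counter height. x points into the gap, y left, z up. Gap 60 mm wide, open above, closed 110 mm in. Its fixed sides, red basket (+y) and white drawer unit (-y), are 65 mm high, 270 wide, fronts level with the mouth (pulls stand out 7 mm); goods up to 230 mm high stand beyond 25 mm in. Counter before the mouth is clear for 250 mm, 60 mm to either side.
Not all that is in view belongs to the job. Leave any green or orange look-alike of the collar alone.

How it is judged (in metres and radians):
On the way, in this order (a step that is already met when the one before it is completed fails the run):
1. the hook bears on the collar while the collar is still in the gap (contact force between hook and collar above 0.03 N and x of collar in the frame of gap_mouth above 0 m).
2. the collar is wholly out of the gap (x of collar in the frame of gap_mouth below -0.023 m), for 0.1 s.
At the end, for the whole second after the job is handed in: Collar flat (10 deg) on the counter, centre at least 23 mm in front of the gap's mouth; hook standing on its foot on the counter (10 deg, 8 mm), its tip out of the gap and over 30 mm from the collar's centre, not touching it; both at rest (x of collar in the frame of gap_mouth below -0.023 m and height (world z) of each of collar, hook below 0.008 m and angle between each of collar, hook's own z axis and vertical below 0.17 rad and linear speed of each of collar, hook below 0.01 m/s and x of hook_tip in the frame of gap_mouth below 0 m and horizontal distance between hook_tip and collar above 0.03 m and contact force between hook and collar below 0.02 N).
It fails at once if the gripper or arm touches the collar (contact force between any of the fingers, the arm and collar above 0.1 N).
It also fails if it takes over 48 s, if anything falls off the work surface, if the arm or the gripper's body presses on something with over 40 N, if the wrist force passes 120 N, or if a joint passes its speed limit or range.

## Robot

A 7-joint arm with a two-finger parallel gripper is mounted at the origin on the work surface. World frame = base frame: x ahead of the robot, y to its left, z up, the work surface at z = 0. Lengths are in mm, angles in rad, forces in N, time in s.
With the tool pointing down it reaches from about 400 to 850 mm from the base axis. Payload 4.5 kg.
Tool frame: the origin (TCP) lies at the very end of the fingers, on their centre line; the grasp point (between the pads) lies 19 mm behind it; z points along the fingers, y is the direction in which the jaws open and shut (so a half turn about z gives the same grasp; the last joint's range is limited). The gripper opens to 85 mm and grips with 20 to 120 N. Pads are 22 mm wide; open, the fingers measure 114 mm over their backs; the gripper's body (76 mm by 85 mm) begins 54 mm behind the grasp point. The pads swing forward as they close: fully open they stand 13 mm farther back than shut.
Start: joints at [1.273, 0.689, -0.195, 1.565, 0.157, 0.902, -0.215], TCP at [203.621, -590.925, 231.317] pointing down, gripper open.
Joint ranges: [-3.01, 3.01], [-0.46, 2.08], [-1.47, 1.51], [0.13, 2.56], [-1, 4.14], [0.04, 2.09], [-2.66, 2.66]. Speed limits (rad/s): [2.57, 2.57, 3.14, 3.14, 3.14, 3.14, 3.14].

## Interface

Orientations are given as a rotation vector (axis times angle).
In Python, from workcell import env, cams, search_frame gives the robot as it stands. Calls block until the motion is done:
- env.move_ptp(position, orientation): joint-space move of the TCP to a pose.
- env.servo_line(position, ori=None, vel=150, guard=None): straight line of the TCP; ori=None keeps the orientation; vel is the mean speed in mm/s. With guard (N) it stops when the force on the tool has changed by that much, and returns True; else False.
- env.move_j(angles): joint-space move.
- env.gripper_to(opening): finger opening in mm; the grip force is fixed at half the most; returns when the fingers have stopped.
- env.pause(seconds).
- env.inverse_kinematics(position, orientation): joint angles nearest the present ones, or None.
- env.state(): the state.
- cams.capture(name): name is "side" or "top" or "wrist"; returns the picture (400x640x3 uint8, red, green, blue); there is no depth.
- cams.get_calibration(name): a dict with "camera_matrix" (3x3 intrinsics, pixels), "view" (4x4, takes a point from world to camera coordinates); the wrist camera has in their place "hand_eye" (4x4, takes a point from camera to tool coordinates, whose origin is the TCP and whose axes are the flange's). Camera axes: x right, y down, z forward; pixel columns grow to the right and rows downward; lengths in mm; the calibration is good to about 2 mm. A picture is of the moment at which its call begins: read the wrist's pose just before it. get_calibration takes no time and is no camera call.
A pose or a line that the arm cannot do raises env.IKError and nothing moves.
- env.job_done(): hands the job in, once; it reports no verdict.
Trained networks look in the newest picture that a camera, given by its name, has taken for a name from the list of things; names that differ only in an ending like _2 or _b are one class to them, and where a whole thing is asked for, a point or a joint stands for the part that bears it (a point fixed in the world has none). Each returns a list of dicts, best first, with "score" (0 to 1); they miss things now and then, are a little off and sometimes report something else, mostly with a low value. They report only what shows in the picture. A call takes as long as a camera call. They do not tell look-alikes from the thing itself.
- search_frame(camera, name): "centre" ([x, y, z] in mm, in the coordinates of the camera as it stood for that picture, good to about 4 mm: the middle of the surface that is visible of it).
The state is a dict: "time": time; "joint_positions": joint angles; "qd": joint speeds; "tau": joint torques, N m; "eef_pos": TCP position; "tcp_rot": TCP orientation; "ft_force": force on the tool from outside, world axes, zero at the start; "torque": the same for the moment, N m; "grip_width": finger opening in mm.
Only numpy, scipy, OpenCV 4.12 (cv2) and the standard library are available. Lean on these libraries where they do the work, as an engineer would, in place of code of your own. Each camera call takes 0.05 s, during which the arm holds its last target. There are 200 camera calls.

## Working session

There is one attempt and no reset: what is moved stays moved. The work goes in short steps, each a Python script; the robot and the scene stay as the last script left them, time stands still between calls to the robot, and variables do not carry over. Pictures are saved under pics/ and viewed, about 8 in all and at most 12, crops included, and the job is handed in when it is done.

```bash
ls; mkdir -p pics
cat > h.py <<'E'
import numpy as np, cv2
from workcell import env, cams, search_frame
from scipy.spatial.transform import Rotation as R
def cal(n, st=None):
    c=cams.get_calibration(n); K=np.array(c["camera_matrix"])
    if n=="wrist":
        st=st or env.state(); T=np.eye(4); T[:3,:3]=R.from_rotvec(st["tcp_rot"]).as_matrix(); T[:3,3]=st["eef_pos"]
        return K, T@np.array(c["hand_eye"])
    return K, np.linalg.inv(np.array(c["view"]))
def px2w(cal_,u,v,z):
    K,T=cal_; d=T[:3,:3]@np.linalg.inv(K)@[u,v,1]; o=T[:3,3]; return o+d*(z-o[2])/d[2]
def w2px(cal_,p):
    K,T=cal_; q=K@(np.linalg.inv(T)@np.r_[p,1])[:3]; return q[:2]/q[2]
def find(n,name,C):
    for r in search_frame(n,name)[:6]:
        c=np.array(r["centre"]); w=(C[1]@np.r_[c,1])[:3]; print(n,name,round(r["score"],2),w.round(0),w2px(C,w).round(0))
def snap(n,f):
    C=cal(n); im=cams.capture(n); cv2.imwrite("pics/"+f,im[:,:,::-1]); return C,im
E
python3 - <<'E'
from h import *
for n in("top","side"):
    C,im=snap(n,n+"0.png")
    print(C[1].round(2))
    for k in("hook","collar"): find(n,k,C)
print(env.state()["time"],env.state()["tcp_rot"])
a=cv2.imread("pics/top0.png");b=cv2.imread("pics/side0.png")
E
```

```text
pics
[[-0.00000e+00 -9.90000e-01  1.30000e-01  4.34170e+02]
 [-1.00000e+00  0.00000e+00 -0.00000e+00 -6.13300e+01]
 [ 0.00000e+00 -1.30000e-01 -9.90000e-01  1.18285e+03]
 [ 0.00000e+00  0.00000e+00  0.00000e+00  1.00000e+00]]
top hook 0.73 [ 467. -312.   45.] [417. 245.]
top collar 0.68 [ 559. -117.   17.] [341. 211.]
top collar 0.52 [562.  78.  18.] [268. 210.]
[[-7.0000e-01 -5.3000e-01  4.7000e-01  7.8940e+01]
 [-7.1000e-01  5.4000e-01 -4.5000e-01  4.2008e+02]
 [-2.0000e-02 -6.5000e-01 -7.6000e-01  8.6379e+02]
 [ 0.0000e+00  0.0000e+00  0.0000e+00  1.0000e+00]]
side hook 0.56 [ 463. -296.   33.] [421. 182.]
side collar 0.66 [ 564. -118.   15.] [341. 205.]
side collar 0.64 [679. -49.  13.] [288. 195.]
side collar 0.51 [573.  76.  17.] [278. 249.]
0.3 [-3.09789582e+00 -5.18879990e-01  2.28094917e-04]
```

View pics/top0.png

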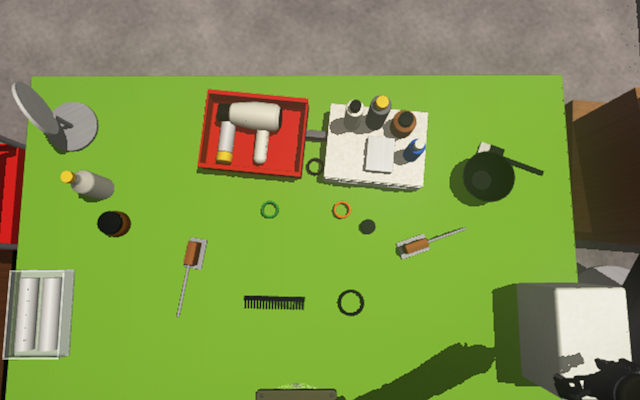

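View pics/side0.png

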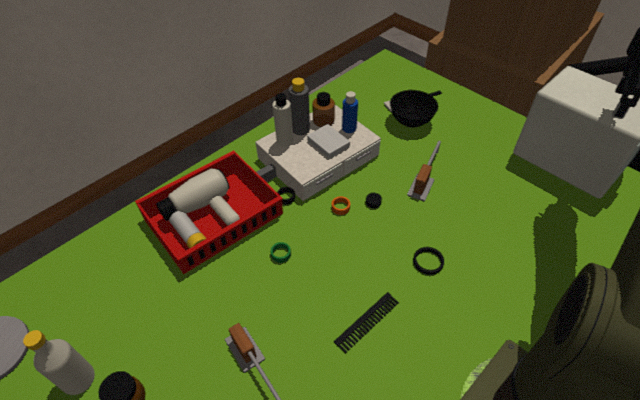

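The top view shows the collar in the gap at (314,166). Not the collar: green ring (270,210), orange ring (341,210), black cap (367,227), large ring (350,302). There are two hook candidates, at (194,253) and (415,245), so I'll crop both up close.

Run:
```python
from h import *
a=cv2.imread("pics/top0.png");b=cv2.imread("pics/side0.png")
z=lambda im,x,y:cv2.resize(im[y:y+100,x:x+130],(390,300),interpolation=cv2.INTER_CUBIC)
cv2.imwrite("pics/c1.png",np.vstack([np.hstack([z(a,130,225),z(a,360,190)]),np.hstack([z(b,210,300),z(b,370,120)])]))
cv2.imwrite("pics/c2.png",cv2.resize(a[130:210,270:370],(800,600*640//600),interpolation=cv2.INTER_CUBIC)[:600])
```

```text
(no output)
```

View pics/c1.png

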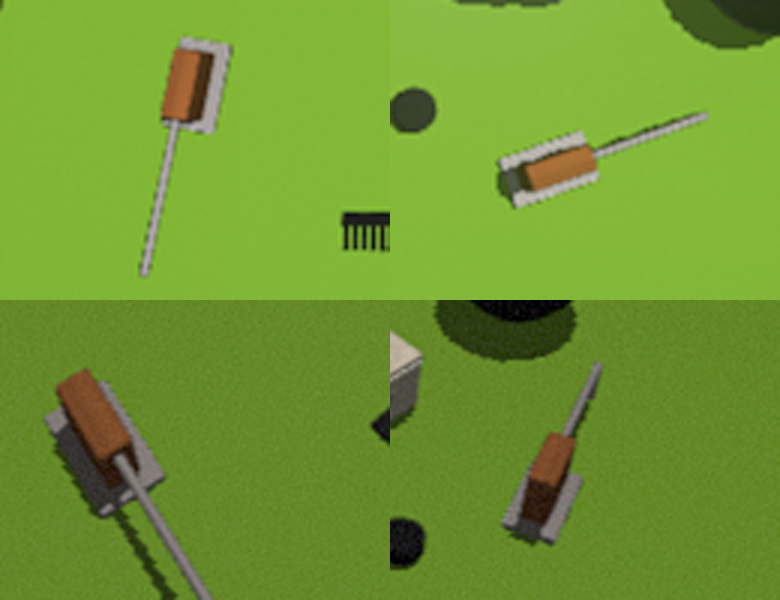

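Run:
```python
from h import *
print(np.array(cams.get_calibration("wrist")["hand_eye"]).round(2))
yaw=np.radians(-70); o=(R.from_euler('z',yaw)*R.from_euler('x',np.pi)).as_rotvec()
# stand off beside the rod so leg shows
env.move_ptp([400,-400,300],o)
C,im=snap("wrist","w1.png"); find("wrist","hook",C); find("wrist","hook_tip",C)
s=env.state(); print(s["time"],s["joint_positions"],w2px(C,[467,-312,50]))
```

```text
[[   0.     -0.96   -0.27   70.49]
 [   1.      0.      0.     -1.03]
 [  -0.     -0.27    0.96 -143.8 ]
 [   0.      0.      0.      1.  ]]
wrist hook 0.73 [ 466. -326.   51.] [246. 200.]
wrist hook_tip 0.87 [ 468. -328.   46.] [246. 197.]
1.95 [ 0.53169667  0.542561    0.28933567  1.67357901 -0.18146872  0.95209948
 -1.90619241] [242.11436437 210.67172884]
```

View pics/w1.png

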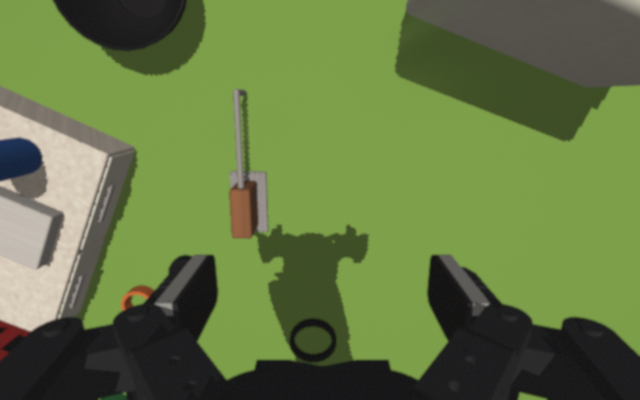

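View pics/c2.png

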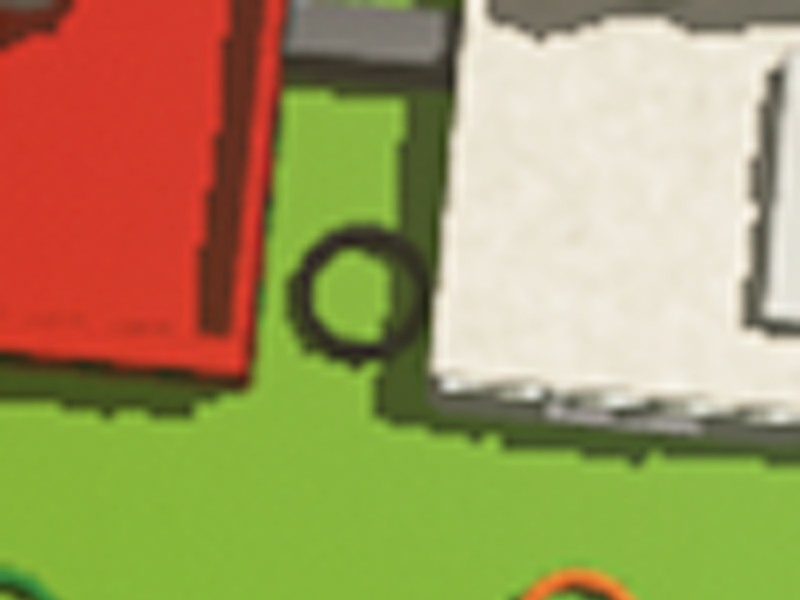

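The gap, collar and fittings are clear in the crop: the collar is at crop (360,292), i.e. top (315,166). The right tool's rod end is at wrist (240,92), but the bend isn't clear, so I'll look at it from the side.

Run:
```python
from h import *
o=(R.from_euler('z',np.radians(20))*R.from_euler('x',np.pi)).as_rotvec()
env.move_ptp([550,-370,180],o)
C,im=snap("wrist","w2.png"); find("wrist","hook",C); find("wrist","hook_tip",C)
print(env.state()["time"])
```

```text
wrist hook 0.66 [ 478. -320.   47.] [238. 244.]
wrist hook_tip 0.61 [ 482. -320.   47.] [238. 239.]
3.1083
```

View pics/w2.png

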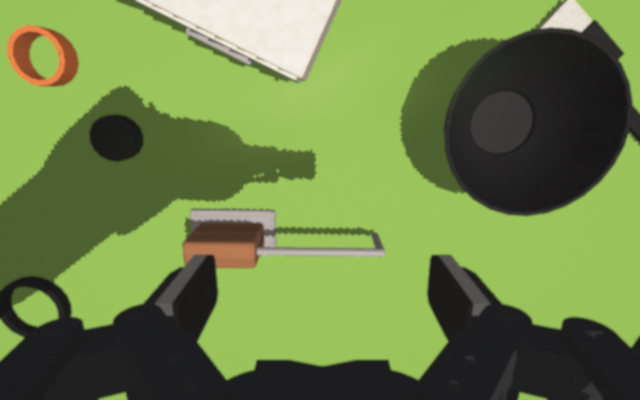

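The leg bends down at (383,252)→(377,234), so the right tool is the hook. Next I'll compute its pose, and the gap pose from top crop pixels.

Run:
```python
from h import *
C=cal("wrist")
P=lambda u,v,z:px2w(C,u,v,z)[:2].round(1)
print("leg tip",P(377,234,4),"rod end",P(381,252,45),"rod start",P(262,251,45))
print("foot far corners",P(191,211,6),P(274,211,6))
print("grip top near edge",P(187,268,56),P(254,268,56),"far",P(187,242,56),P(262,240,56))
T=cal("top"); Q=lambda x,y,z:px2w(T,270+x/8,130+y*80/640,z)[:2].round(1)
print("collar", Q(360,292,18), "basket corner",Q(247,383,65),Q(285,0,65),"drawer corner",Q(435,385,65),Q(465,0,65),Q(800,420,65),"basket front left top", px2w(T,200,172,65)[:2], "back of gap bottom edge", Q(285,55,20))
m=cams.capture("top")
```

```text
leg tip [ 512.5 -440.1] rod end [ 511.5 -437.5] rod start [ 477.9 -341.5]
foot far corners [ 475.1 -266. ] [ 501.7 -339.4]
grip top near edge [ 447.4 -287.6] [ 466.3 -340. ] far [ 470.2 -282. ] [ 492.6 -338.8]
collar [680.6 -48.3] basket corner [640.8 -12.3] [768.2 -24.5] drawer corner [639.9 -73. ] [768.  -83.5] [ 628.  -190.8] basket front left top [657.2415445  248.66443326] back of gap bottom edge [762.3 -23.1]
```

```bash
cat >> h.py <<'E'
def ori(y): return (R.from_euler('z',np.radians(y))*R.from_euler('x',np.pi)).as_rotvec()
def tcp(org,y,g=14,z=14):  # hook origin (x,y,lift) -> TCP
    a=np.radians(y); return [org[0]+g*np.cos(a),org[1]+g*np.sin(a),org[2]+z]
GY=-5.2; M=np.array([640.5,-43.]); COL=np.array([680.,-48.5])
def gap(x,y=0):
    a=np.radians(GY); return M+[x*np.cos(a)-y*np.sin(a),x*np.sin(a)+y*np.cos(a)]
E
python3 - <<'E'
from h import *
H=[466.5,-311.6]
a=np.radians(GY); d=COL-M; print("collar in gap",d@[np.cos(a),np.sin(a)],d@[-np.sin(a),np.cos(a)])
env.move_ptp(tcp([*H,110],-70.3),ori(-70.3))
print("guard",env.servo_line(tcp([*H,0],-70.3),vel=100,guard=15))
print(env.gripper_to(10)); s=env.state(); print(s["grip_width"],s["eef_pos"],s["ft_force"])
env.servo_line(tcp([*H,60],-70.3),vel=100)
s=env.state(); print(s["time"],s["grip_width"],s["eef_pos"],s["ft_force"],s["joint_positions"])
C,im=snap("wrist","w3.png")
from workcell import env
for o,y in(([430,-200,60],-40),([*gap(-195),60],GY),([*gap(40-135),5],GY),([*gap(-190),5],GY)):
    print(env.inverse_kinematics(tcp(o,y),ori(y)))
E
```

```text
collar in gap 39.835912936418616 -1.8973772745755206
guard False
False
23.505083412714825 [ 471.43211926 -324.86263293   14.2955573 ] [-0.56031031  0.60854869  2.72908723]
6.825 23.752657174136292 [ 470.88495941 -324.38494303   73.62486953] [-3.53169967e-03 -3.74918370e-01 -3.84826429e+00] [ 0.41583913  0.86227758  0.18564968  1.8568605  -0.32638748  0.45299245
 -1.96454769]
[ 0.3099716   0.796809    0.06273168  2.10398483 -0.18527958  0.24582704
 -1.73524753]
[-0.05964814  0.78303776  0.02812251  2.18054662 -0.11145893  0.17929508
 -1.59157985]
[-0.03235579  0.93732188  0.02359397  1.89559546 -0.06249298  0.30937435
 -1.62040787]
[-0.04823672  0.9017731   0.01201726  2.17686126 -0.14864295  0.06369392
 -1.55399065]
```

View pics/w3.png

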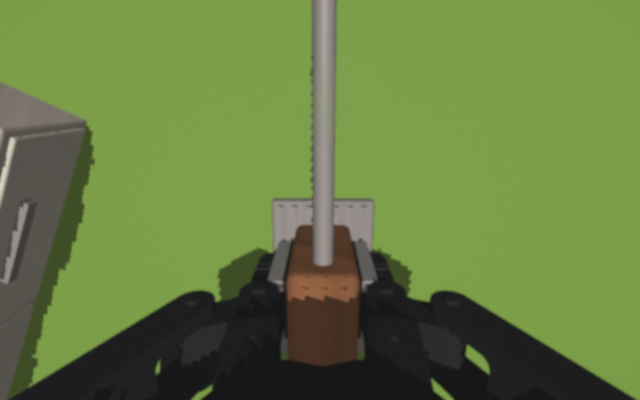

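Run:
```python
from h import *
C=cal("wrist"); s=env.state(); p=np.array(s["eef_pos"]); a=np.radians(-70.3)
w=px2w(C,322,200,66-.4); d=(w-p)[:2]; print("foot front ahead of TCP",d@[np.cos(a),np.sin(a)],"(want 26)", d@[-np.sin(a),np.cos(a)])
for x in(-195,-200,-210):
  for z in (4,40): print(x,z,env.inverse_kinematics(tcp([*gap(x),z],GY),ori(GY)))
env.move_ptp(tcp([430,-200,60],-40),ori(-40))
env.move_ptp(tcp([*gap(-190),60],GY),ori(GY))
s=env.state(); print(s["time"],s["eef_pos"],s["grip_width"])
C,im=snap("side","s4.png"); cv2.imwrite("pics/s4c.png",cv2.resize(im[100:300,160:480,::-1],(800,500),interpolation=cv2.INTER_CUBIC))
print("tip px",w2px(C,[*gap(-55),64]),"collar px",w2px(C,[*COL,18]))
```

```text
foot front ahead of TCP 24.02485042412344 (want 26) 0.9267129208481341
-195 4 [-0.04804043  0.90320958  0.00934837  2.19137715 -0.15491882  0.04759633
 -1.5490601 ]
-195 40 [-0.05605115  0.82568354  0.02237802  2.18670377 -0.12685614  0.13036601
 -1.57663865]
-200 4 [-0.07805676  0.90571241  0.05670947  2.20679141 -0.98118817  0.05368436
 -0.72406841]
-200 40 [-0.05668501  0.82427007  0.02101466  2.20117173 -0.13221273  0.1172752
 -1.5726514 ]
-210 4 None
-210 40 [-0.05765546  0.82180658  0.01765874  2.23007225 -0.14324242  0.09071564
 -1.56452301]
8.1833 [466.01977091 -28.15418694  73.9120702 ] 23.5663337835354
tip px [310.28612035 204.69852478] collar px [287.20195974 194.07604016]
```

View pics/s4c.png

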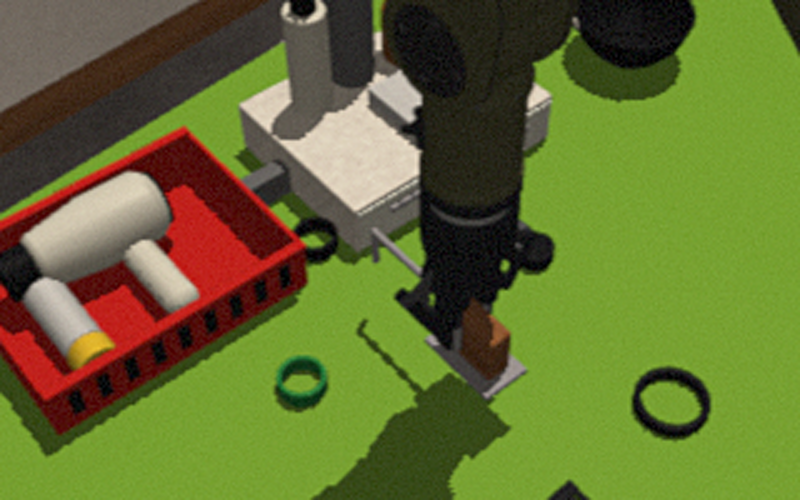

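The tip shows at side (310.4,204.8) against a predicted (310.3,204.7), so the in-hand pose is right. Now I'll move in above the ring and lower the leg into its hole.

Run:
```python
from h import *
y=-1.9
env.servo_line(tcp([*gap(-190,y),32],GY),vel=120)
env.servo_line(tcp([*gap(39-135,y),32],GY),vel=120)
g=env.servo_line(tcp([*gap(39-135,y),3],GY),vel=50,guard=4)
s=env.state(); print(g,s["time"],s["eef_pos"],s["ft_force"],tcp([*gap(39-135,y),3],GY))
C,im=snap("side","s5.png"); cv2.imwrite("pics/s5c.png",cv2.resize(im[150:250,230:390,::-1],(800,500),interpolation=cv2.INTER_CUBIC))
print("tip px",w2px(C,[*gap(39,y),7]),"collar px",w2px(C,[*COL,18]))
```

```text
False 10.2833 [558.71786526 -37.49596371  16.90740271] [-0.13218378 -0.96318637 -2.77774086] [np.float64(558.6652774111146), np.float64(-37.46030878115237), 17]
tip px [287.70668396 197.23080396] collar px [287.20195974 194.07604016]
```

View pics/s5c.png

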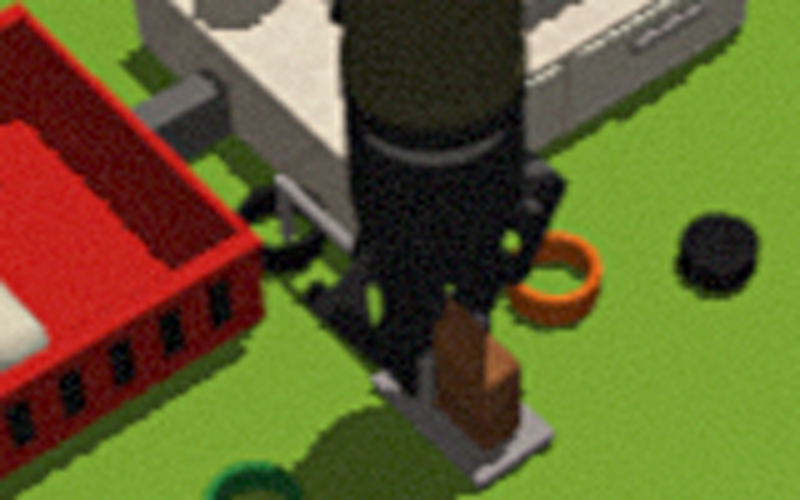

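The leg, from crop (287,185) to (287,235), stands inside the ring's hole. Now I'll pull.

Run:
```python
from h import *
env.servo_line(tcp([*gap(-195,0),3],GY),vel=55)
s=env.state(); print(s["time"],s["eef_pos"],s["ft_force"],s["grip_width"])
env.pause(0.3)
C,im=snap("side","s6.png"); cv2.imwrite("pics/s6c.png",cv2.resize(im[150:250,230:390,::-1],(800,500),interpolation=cv2.INTER_CUBIC))
find("side","collar",C)
print("tip px",w2px(C,[*gap(-60),7]),"expected collar",gap(-45),w2px(C,[*gap(-45),18]))
```

```text
12.2833 [460.52751739 -26.62465256  16.99969207] [ 0.38213587  0.72425605 -3.80583858] 23.09479421477475
side collar 0.78 [595. -31.  15.] [306. 218.]
side collar 0.78 [568.  77.  16.] [279. 251.]
tip px [312.32884695 221.57851907] expected collar [595.68520206 -38.92153389] [308.20407104 214.88258324]
```

View pics/s6c.png

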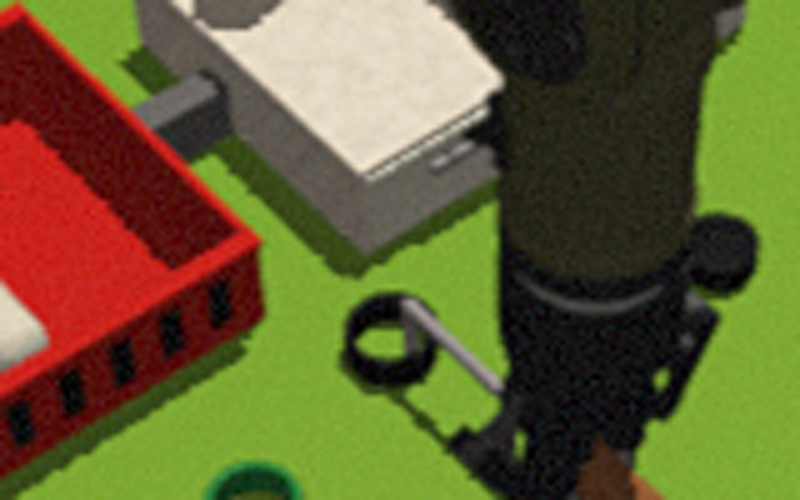

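The collar is out at about (595,-32), some 45 mm in front of the mouth. I'll unload the leg, lift it out, and put the hook back on its original free spot.

Run:
```python
from h import *
H=[462,-312]
env.servo_line(tcp([*gap(-187,0),3],GY),vel=50)
env.servo_line(tcp([*gap(-187,0),70],GY),vel=80)
env.move_ptp(tcp([430,-200,70],-40),ori(-40))
env.move_ptp(tcp([*H,60],-70.3),ori(-70.3))
env.servo_line(tcp([*H,6],-70.3),vel=80)
print("touch",env.servo_line(tcp([*H,-1],-70.3),vel=15,guard=3)); s=env.state(); print(s["eef_pos"],s["ft_force"])
env.gripper_to(60); env.servo_line(tcp([*H,120],-70.3),vel=100)
env.move_ptp([330,-400,250],ori(-70.3)); env.pause(.3)
print(env.state()["time"])
for n in("top","side"):
    C,im=snap(n,n+"7.png")
    for k in("hook","collar"): find(n,k,C)
a=cv2.imread("pics/top7.png");b=cv2.imread("pics/side7.png")
z=lambda im:cv2.resize(im[120:320,230:480],(400,320),interpolation=cv2.INTER_CUBIC)
cv2.imwrite("pics/f.png",np.hstack([z(a),z(b)]))
```

```text
touch True
[ 466.9195428  -325.26912961   14.27721988] [ 0.8061982  -0.10472974  4.8851891 ]
19.4417
top hook 0.9 [ 461. -314.   47.] [418. 248.]
top collar 0.61 [ 559. -118.   16.] [341. 211.]
side hook 0.66 [ 458. -298.   34.] [423. 183.]
side collar 0.73 [ 566. -119.   16.] [341. 204.]
side collar 0.64 [569.  78.  17.] [279. 251.]
side collar 0.54 [595. -35.  16.] [307. 217.]
side collar 0.38 [753. -11.  62.] [254. 174.]
```

View pics/f.png

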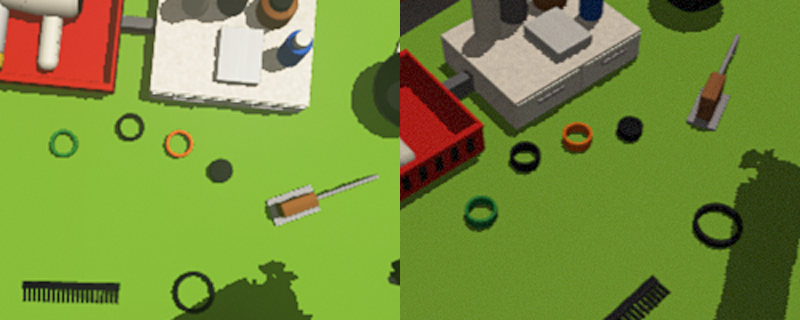

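The collar lies flat in front of the mouth, at left panel (129,127) and right panel (525,157). The hook stands on its foot, well clear of it, and the look-alikes haven't moved.

```bash
python3 -c "
from h import *
print(env.job_done())"
```

```text
the job is handed in; nothing more can be done
None
```

The collar is out of the gap, the hook is back on its foot on the open counter, and I handed the job in at about 19.5 s of the 48 s allowed. No verdict was reported.

I picked the right-hand tool after a side-on wrist view showed its bent-down leg. Holding it by the grip, I lowered the leg into the collar's hole and dragged the collar out. I then lifted the leg clear and stood the hook back near where it started.

**Last checks:**
- **Collar:** it lies flat at about (595, -35) mm, roughly 45 mm in front of the mouth. The side camera's network found it there. The top camera's network missed it, reporting only the orange look-alike, but it is plain in the top picture.
- **Hook:** both cameras show it standing on its foot at about (462, -312) mm. Its tip is about 400 mm from the collar.
- **Look-alikes:** these had not moved.
- **Collar contact:** the gripper and arm stayed well clear of the collar in every picture I viewed.

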